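# Lever open the stuck lid of the hinged biscuit tin

## Robot

A 7-joint arm with a two-finger parallel gripper is mounted at the origin on a cart in front of the work surface, level with it; the furniture and walls round the work are solid. World frame = base frame: x ahead of the robot, y to its left, z up, the work surface at z = 0. Lengths are in mm, angles in rad, forces in N, time in s.
With the tool pointing down it reaches from about 400 to 875 mm from the base axis. Payload 19.3 kg.
Tool frame: the origin (TCP) lies at the very end of the fingers, on their centre line; the grasp point (between the pads) lies 19 mm behind it (grip_point_offset is the z of the grasp point in the tool frame, in mm); z points along the fingers, y is the line along which they close (so a half turn about z gives the same grasp; the last joint's range is limited). The gripper opens to 85 mm and grips with 20 to 120 N. Pads are 22 mm wide; open, the fingers measure 114 mm over their backs; the gripper's body (76 mm by 85 mm) begins 54 mm behind the grasp point. The pads swing forward as they close: fully open they stand 13 mm farther back than shut.
Start: joints at [1.27, 0.521, -0.036, 1.599, 0.021, 1.021, -0.113], TCP at [142.945, -608.425, 231.291] pointing down, gripper open.
Joint ranges: [-2.91, 2.91], [-0.3, 2.13], [-1.5, 1.42], [0.17, 2.43], [-1.26, 4.41], [0.16, 1.93], [-2.52, 2.52]. Speed limits (rad/s): [1.89, 1.89, 2.39, 2.39, 3.01, 3.01, 3.01].

## Interface

Orientations are given as a 3x3 rotation matrix whose columns are the frame's x, y, z axes.
In Python, from workcell import movep, movel, goto_joints, open_gripper, clamp, wait, inverse_kinematics, read_state, camera, PlanningError, finish_job, grip_point_offset gives the robot as it stands. Calls block until the motion is done:
- movep(position, orientation): joint-space move of the TCP to a pose.
- movel(position, frame=None, max_speed=150, guard=None): straight line of the TCP; frame=None keeps the orientation; max_speed is the mean speed in mm/s. With guard (N) it stops when the force on the tool has changed by that much, and returns True; else False.
- goto_joints(angles): joint-space move.
- open_gripper() and clamp(): open the fingers fully, or close them until they stop; the grip force is fixed at half the most.
- wait(seconds).
- inverse_kinematics(position, orientation): joint angles nearest the present ones, or None.
- read_state(): the state.
- camera(name): name is "side" or "top"; returns a dict with "image" (400x640x3 uint8, blue, green, red), "range_z" (400x640 float32, mm along the optical axis (not along the pixel's ray), 0 where there is no reading), "fx", "fy", "cx", "cy" (pixels), "dist_coeffs" ([k1, k2, p1, p2, k3] as OpenCV has them; the pictures are not rectified), "cam_to_world" (4x4, takes a point from camera to world coordinates). Camera axes: x right, y up, looking along -z (the intrinsics and any distortion apply to the point x, -y, -z); pixel columns grow to the right and rows downward; lengths in mm; the calibration is good to about 2 mm. A picture is of the moment at which its call begins.
A pose or a line that the arm cannot do raises PlanningError and nothing moves.
- finish_job(): hands the job in; it is judged then, once.
The state is a dict: "time": time; "qpos": joint angles; "qvel": joint speeds; "joint_efforts": joint torques, N m; "eef_pos": TCP position; "tool_rot": TCP orientation; "ft_force": force on the tool from outside, world axes, zero at the start; "torque": the same for the moment, N m; "finger_gap": finger opening in mm; "gripper_force": force on a finger pad.
Only numpy, scipy, OpenCV 4.12 (cv2) and the standard library are available. Lean on these libraries where they do the work, as an engineer would, in place of code of your own. Each camera call takes 0.05 s, during which the arm holds its last target. There are 200 camera calls.

## Task

The hinged wooden lid of the biscuit tin is stuck fast in its seal. Pick up the palette knife, work its blade into the seam under the front edge of the lid and lever until the seal lets go (keep the gripper itself off the lid until then), swing the lid back until it rests open on its stop, and lay the knife flat on the chopping board again. Leave the lemon, the glass and the mug as they stand.

Things in the scene. Friction and masses are not known exactly. Their poses are not given: they have to be found in the camera images.
- tin: Dark steel biscuit tin, 150 (x) x 210 (y) x 118 mm high without its lid, fixed to the table. Origin: centre of its underside. Its front (-x side) faces left, partly towards the robot; the lid is hinged along the rear top edge. Its top is a flat steel shoulder 21 mm wide, 118 mm above the table, flush outside with the walls.
- tin_lid: Light wooden lid, 150 x 210 x 15 mm, flush with the tin's walls, 0.3 kg, with a white silicone plug 100 x 160 x 13.5 mm centred under it, its front face 25 mm behind the lid's front edge. Origin on the hinge axis, at tin_hinge; shut, its axes are the tin's, its underside 122.5 and its top 137.5 mm above the table.
- lid_angle (a joint): Opening angle of the lid about its hinge, rad: 0 shut, 1.92 leaning back on its stop, where it rests by its own weight. The seal snaps: 15 to 20 N upward at the front edge until the edge has risen about 3 mm (0.02 rad); then only the lid's weight (about 1.5 N there) and slight hinge friction remain. Let go below about 1.4 rad it falls back ajar or shut.
- tin_seam (a point): Middle of the mouth of the seam along the tin's front, 120.25 mm above the table; axes as the tin's. The seam is a level slot 4.5 mm high (steel shoulder at 118 mm, wooden lid at 122.5 mm), open over the whole 210 mm front and 25 mm deep up to the silicone plug. The outer edge of the shoulder is the fulcrum for levering.
- tin_hinge (a point): Point on the hinge axis in the middle of the tin's rear, 76.5 mm behind the tin's centre and 120.5 mm above the table; the axis runs along the tin's y.
- knife: Palette knife, 200 mm long, 0.13 kg, flat on the board: dark wooden handle 100 x 22 x 16 mm, stiff straight steel blade 24 mm wide, 2 mm thick, round tip, 8 mm above the handle's underside. Origin: on the handle's underside, 5 mm in front of its middle; x points to the tip, z up. Handle from x = -55 to +45 mm, blade on to +145 mm.
- knife_tip (a point): Tip of the blade, 145 mm from the knife's origin along its x and 8 mm above the underside of the handle.
- board: Wooden chopping board, 230 (x) x 340 (y) x 22 mm, lying flat, fixed. Origin: centre of its underside; its top is 22 mm above the table.
- lemon: Lemon, 71 x 53 x 51 mm, lying at the left end of the board. Origin: its underside.
- tumbler: Drinking glass, 81 mm across and 91 mm high, standing beside the tin on its near side (-y of the tin). Origin: centre of its underside.
- mug: Mug with handle, 78 x 116 x 101 mm, standing behind the board, beyond the tin's far front corner. Origin: centre of its underside, handle included.

How it is judged:
By the outcome, as a careful person would: the job done as asked, in the order asked, and still so for the second after the job is handed in, with the robot touching nothing.
It also fails if it takes over 61 s, if anything falls off the work surface, if the arm or the gripper's body presses on something with over 40 N, if the wrist force passes 120 N, or if a joint passes its speed limit or range.

## Working session

There is one attempt and no reset: what is moved stays moved. The work goes in short steps, each a Python script; the robot and the scene stay as the last script left them, time stands still between calls to the robot, and variables do not carry over. Pictures are saved under pics/ and viewed, at most 10 in all, crops included, and the job is handed in when it is done.

```bash
mkdir -p pics; ls
cat > h.py <<'E'
import numpy as np, cv2
from workcell import *
def cloud(c):
    z=c["range_z"]; h,w=z.shape
    u,v=np.meshgrid(np.arange(w),np.arange(h))
    K=np.array([[c["fx"],0,c["cx"]],[0,c["fy"],c["cy"]],[0,0,1]],float)
    p=cv2.undistortPoints(np.stack([u,v],-1).reshape(-1,1,2).astype(np.float64),K,np.array(c["dist_coeffs"],float)).reshape(h,w,2)
    P=np.stack([p[...,0]*z,-p[...,1]*z,-z,np.ones_like(z)],-1)@np.array(c["cam_to_world"]).T
    P=P[...,:3]; P[z<=0]=np.nan
    return P
E
python3 - <<'E'
from h import *
for n in("side","top"):
    c=camera(n); cv2.imwrite(f"pics/{n}0.png",c["image"]); np.save(n+"0.npy",cloud(c)); print(n,np.round(c["cam_to_world"],2).tolist(),c["fx"])
s=read_state(); print(s["time"],s["ft_force"],np.round(s["tool_rot"],2).tolist(),grip_point_offset)
E
```

```text
pics
side [[-0.83, 0.33, -0.45, 128.56], [-0.56, -0.48, 0.67, 743.18], [0.0, 0.81, 0.58, 688.3], [0.0, 0.0, 0.0, 1.0]] 411.667208628394
top [[-0.32, 0.9, -0.31, 184.33], [-0.95, -0.3, 0.1, 171.01], [-0.01, 0.33, 0.95, 1342.85], [0.0, 0.0, 0.0, 1.0]] 464.21616763308657
0.1 [-0.15280258  0.0510197   0.28866338] [[0.97, 0.23, -0.0], [0.23, -0.97, 0.0], [-0.0, -0.0, -1.0]] -18.700000000000003
```

View pics/top0.png

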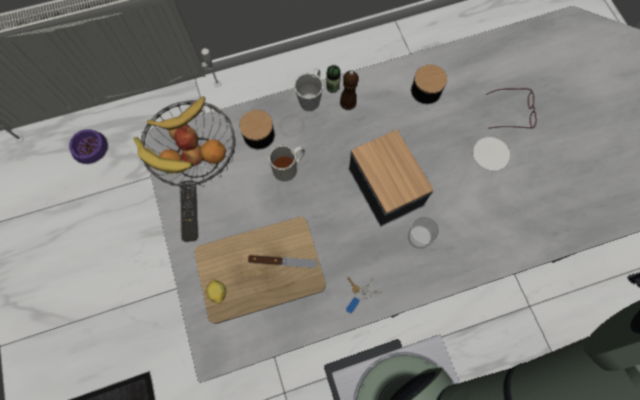

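View pics/side0.png

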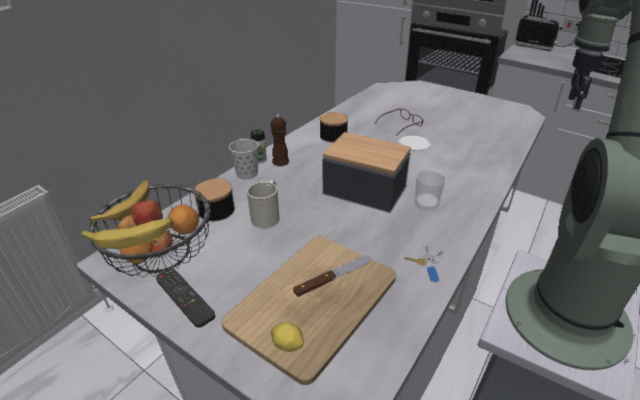

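The top view shows the tin lid at about (392,170), the knife from (250,259) to (316,264), the lemon at (216,292), the glass at (422,234) and the mug at (286,163). Next I'll measure them.

```bash
python3 - <<'E'
from h import *
P=np.load("top0.npy"); im=cv2.imread("pics/top0.png"); hsv=cv2.cvtColor(im,cv2.COLOR_BGR2HSV)
def rect(m,n):
    q=P[m][:,:3]; r=cv2.minAreaRect(q[:,:2].astype(np.float32)); print(n,len(q),np.round(r[0],1),np.round(r[1],1),round(r[2],2),"z",np.round(np.median(q[:,2]),1)); return q
B=np.zeros(im.shape[:2],bool)
def box(u0,u1,v0,v1):
    b=B.copy(); b[v0:v1,u0:u1]=1; return b
z=P[...,2]
rect(box(340,440,120,225)&(abs(z-137)<6),"lid")
rect(box(190,330,210,325)&(z>15)&(z<29),"board")
h=box(244,286,250,270)
dark=h&(hsv[...,2]<105); rect(dark,"handle")
bl=box(282,322,252,275)&(hsv[...,1]<70); q=rect(bl,"blade")
rect(box(203,232,275,306)&(z>32),"lemon")
rect(box(265,308,140,185)&(z>20),"mug"); rect(box(405,442,215,252)&(z>15),"glass")
print(hsv[255:270:2,246:324:6,1]); print(hsv[255:270:2,246:324:6,2])
v,u=np.nonzero(bl);print(u.min(),u.max(),v.min(),v.max())
S=np.load("side0.npy");si=cv2.imread("pics/side0.png");sh=cv2.cvtColor(si,cv2.COLOR_BGR2HSV)
P=S;z=P[...,2]
rect(box(315,415,130,170)&(abs(z-137)<6),"lid side")
rect(box(290,338,268,298)&(sh[...,2]<100),"handle side")
rect(box(332,375,252,282)&(sh[...,1]<60)&(z>15),"blade side")
E
python3 - <<'E'
import cv2
a=cv2.imread("pics/top0.png")[235:290,235:335]; b=cv2.imread("pics/side0.png")[245:305,280:390]
a=cv2.resize(a,(700,300),interpolation=cv2.INTER_CUBIC);b=cv2.resize(b,(700,300),interpolation=cv2.INTER_CUBIC)
cv2.imwrite("pics/c1.png",cv2.vconcat([a,b]))
E
```

```text
lid 3674 [ 606.3 -173.3] [213.3 153.7] 7.57 z 137.3
board 8436 [539.5 264.8] [342.2 345.5] 88.28 z 20.3
handle 283 [497.4 239.4] [102.1  27.1] 68.32 z 36.5
blade 409 [463.  143.3] [113.1  60.2] 71.58 z nan
lemon 358 [449.8 392.8] [55.9 55.3] 47.48 z 64.0
mug 875 [782.3 115.2] [132.3 104.3] 43.23 z 56.5
glass 570 [ 423.1 -208.5] [78.5 80.8] 66.39 z 57.3
[[ 88 105  95  96  96  95  91  90  89  90  89  88   7]
 [ 90 139 142 133 126 116  64  50  72  81  86  90  18]
 [ 90 138 137 139 144 142  28   6   0  10  34  51  40]
 [ 89 129 138 142 137 142  20   8   8  10   6   6  61]
 [ 90  91  95 106 120 131   9   6   8   6   8   8  68]
 [ 90  89  90  94  95  93  41  19   2   2   8   8  79]
 [ 91  90  92  93  93  91  89  85  74  63  35  21  89]
 [ 92  92  93  96  94  92  91  89  90  89  87  85  89]]
[[160  92 113 119 122 121 134 144 152 148 149 147 137]
 [153  66  63  65  69  77 111 137 139 148 145 151 141]
 [151  70  65  64  62  90  82 124 120 126 129 136 135]
 [149  65  63  63  65  86  90 124 123 123 122 122 138]
 [142 123 102  82  68  64  86 123 122 122 121 121 131]
 [139 146 142 133 123 112 131 119 124 119 123 123 139]
 [140 144 138 131 129 137 143 135 138 130 130 121 143]
 [138 136 134 125 133 139 135 141 141 144 140 138 137]]
282 321 252 271
lid side 2018 [ 603.8 -168. ] [211.  154.1] 8.25 z 137.1
handle side 420 [492.1 245.7] [99.1 19.2] 67.39 z nan
blade side 386 [459.2 154.3] [119.   48.8] 81.55 z 31.7
```

View pics/c1.png

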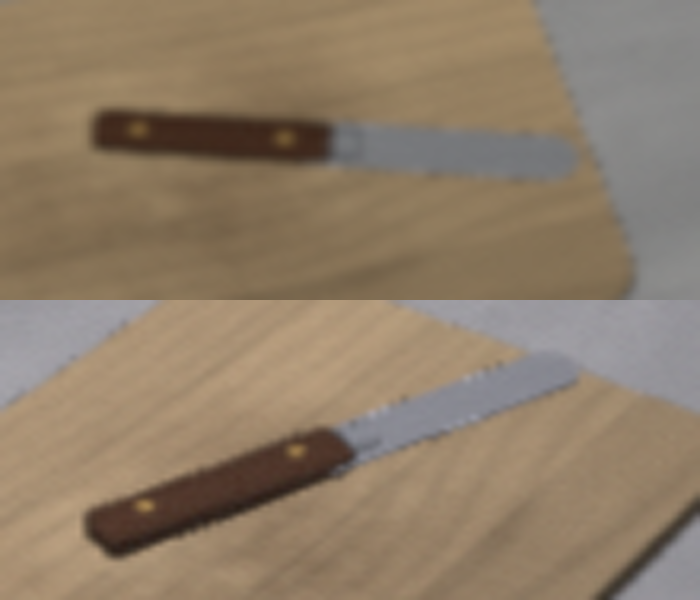

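The crop shows the handle from (249,258) to (282,260) and the blade tip at about (317.5,264) in the top image. The blade points towards -y. I'll check reachability for the whole plan with both yaw options.

```bash
cat >> h.py <<'E'
from scipy.spatial.transform import Rotation as Ro
GX,ZT=-5.,2.                      # TCP in the knife frame when gripped
SG=1                              # tool x = SG * knife x
TIP=np.array([145,0,8.])
def Rk(head,pitch):               # heading deg, pitch deg nose-up
    return Ro.from_euler("ZY",[head,-pitch],degrees=True).as_matrix()
def pose(tip,head,pitch=0,sg=None,gx=None):
    R=Rk(head,pitch); s=SG if sg is None else sg
    p=np.array(tip)+R@(np.array([GX,0,ZT])-TIP)
    return p,R@np.array([[s,0,0],[0,-s,0],[0,0,-1.]])
HT=-82.2                          # tin x heading
C=np.array([605.,-171.]); 
xt=np.array([np.cos(np.radians(HT)),np.sin(np.radians(HT))]); yt=np.array([-xt[1],xt[0]])
def T(x,y,z): return np.r_[C+x*xt+y*yt,z]     # tin frame -> world
KH=-112.1; KC=np.array([495.,242.5]);kx=np.array([np.cos(np.radians(KH)),np.sin(np.radians(KH))])
def KT(z): return np.r_[KC+150*kx,z]           # tip of knife on board for blade height z
E
python3 - <<'E'
from h import *
for sg in(1,-1):
  for y in(-20,0,30):
    L=[(KT(150),KH,0),(KT(30),KH,0),(T(-110,y,120),HT,0),(T(-53,y,120),HT,0),(T(-55,y,128),HT,12),(T(-55,y,128),HT,22)]
    for a in(20,45,70,90,105):
        a=np.radians(a); L.append((T(76.5-137*np.cos(a),y,120+137*np.sin(a)),HT,10))
    for l in L:
        q=inverse_kinematics(*pose(*l,sg=sg)); print(sg,y,np.round(pose(*l,sg=sg)[0]),None if q is None else np.round(q,2))
E
```

```text
1 -20 [495. 242. 144.] [ 0.25  0.87 -1.28  1.84  0.92  1.18  1.41]
1 -20 [495. 242.  24.] [ 0.24  1.14 -1.28  1.89  1.22  1.19  1.24]
1 -20 [550.  84. 114.] [-0.84  0.78  0.9   1.91 -0.82  0.86 -2.52]
1 -20 [558.  27. 114.] [-0.67  0.73  0.77  1.9  -0.7   0.8  -2.52]
1 -20 [558.  25.  91.] [-0.91  0.93  1.02  1.93 -0.81  0.79 -2.5 ]
1 -20 [559.  16.  66.] [-1.03  1.12  1.14  1.94 -0.89  0.78 -2.51]
1 -20 [558.  23. 135.] [-0.91  0.85  1.07  1.91 -0.75  0.87 -2.51]
1 -20 [563.  -8. 185.] [-0.89  0.79  1.13  1.87 -0.67  0.94 -2.51]
1 -20 [569. -58. 217.] [-0.79  0.72  1.09  1.82 -0.57  0.96 -2.51]
1 -20 [ 576. -104.  225.] [-0.74  0.81  1.23  1.8  -0.7   1.04 -2.31]
1 -20 [ 580. -139.  220.] [-0.67  0.83  1.23  1.78 -0.73  1.04 -2.24]
1 0 [495. 242. 144.] [ 0.25  0.87 -1.28  1.84  0.92  1.18  1.41]
1 0 [495. 242.  24.] [ 0.24  1.14 -1.28  1.89  1.22  1.19  1.24]
1 0 [570.  87. 114.] [-0.83  0.82  0.91  1.86 -0.83  0.9  -2.52]
1 0 [577.  30. 114.] [-0.67  0.76  0.79  1.85 -0.72  0.84 -2.52]
1 0 [578.  28.  91.] [-0.9   0.96  1.04  1.88 -0.83  0.83 -2.5 ]
1 0 [579.  19.  66.] [-1.01  1.1
[... 2618 characters left out ...]
92  1.84  0.65  0.96 -1.52]
-1 30 [495. 242.  24.] [-0.15  0.78 -0.59  1.91  0.68  0.66 -1.54]
-1 30 [599.  91. 114.] [ 0.19  0.71 -0.65  1.72  0.53  0.89 -0.56]
-1 30 [607.  34. 114.] [ 0.25  0.7  -0.6   1.72  0.5   0.88 -0.43]
-1 30 [608.  32.  91.] [ 0.09  0.73 -0.53  1.74  0.71  0.92 -0.68]
-1 30 [609.  23.  66.] [-0.07  0.77 -0.39  1.75  0.82  0.95 -0.83]
-1 30 [608.  30. 135.] [ 0.16  0.67 -0.59  1.72  0.65  0.98 -0.6 ]
-1 30 [612.  -1. 185.] [ 0.22  0.61 -0.61  1.68  0.59  1.06 -0.49]
-1 30 [619. -51. 217.] [ 0.31  0.58 -0.62  1.64  0.56  1.1  -0.38]
-1 30 [625. -97. 225.] [ 0.4   0.59 -0.64  1.61  0.58  1.12 -0.3 ]
-1 30 [ 630. -133.  220.] [ 0.44  0.61 -0.64  1.59  0.59  1.11 -0.25]
```

```bash
sed -i 's/^SG=1 /SG=-1/' h.py
python3 - <<'E'
from h import *
movep(*pose(KT(270),KH)); print(read_state()["time"])
movep(*pose(KT(90),KH))
hit=movel(pose(KT(30.),KH)[0],max_speed=80,guard=10)
s=read_state(); print(hit,s["time"],s["eef_pos"],s["ft_force"])
clamp(); s=read_state(); print(s["time"],s["finger_gap"],s["gripper_force"],s["eef_pos"],s["ft_force"])
if 15<s["finger_gap"]<27:
    movel(pose(KT(80),KH)[0]); 
    s=read_state(); print(s["time"],s["finger_gap"],s["ft_force"],s["torque"])
c=camera("side");cv2.imwrite("pics/s1.png",c["image"]);np.save("s1.npy",cloud(c))
cv2.imwrite("pics/s1c.png",cv2.resize(c["image"][180:330,250:450],(800,600),interpolation=cv2.INTER_CUBIC))
E
```

```text
3.325
False 4.975 [495.1054137  242.73353082  24.27931583] [-0.68106313 -0.19709001 -1.39744123]
5.5833 20.674491076001246 59.527190923690796 [495.15979628 242.57397214  24.34273652] [ 0.02892119 -1.02105026  5.96715955]
6.0667 20.378713768182177 [ 0.02365949 -0.01040533 -1.5546842 ] [ 0.01494033  0.06041457 -0.02595336]
```

View pics/s1c.png

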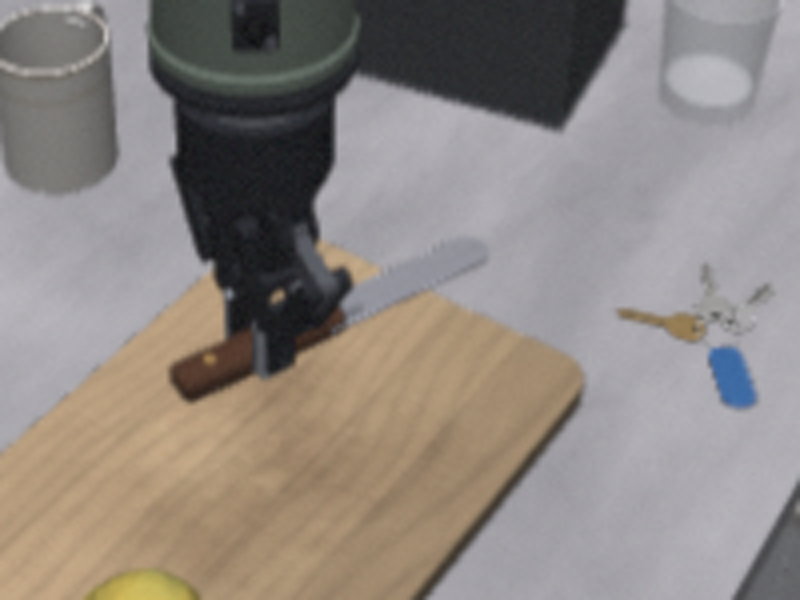

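The knife is held near mid-handle, level, with its tip at crop (488,250). Next is the pre-insertion pose, 15 mm in front of the seam.

```bash
sed -i 's/^GX,ZT=-5.,2. /GX,ZT=-5.,2.3/' h.py
python3 - <<'E'
from h import *
P=np.load("s1.npy");im=cv2.imread("pics/s1.png");hs=cv2.cvtColor(im,cv2.COLOR_BGR2HSV)
def blade(P,hs,R,t,lo,hi):
    Q=(P-t)@R                       # knife frame
    m=(Q[...,0]>lo)&(Q[...,0]<hi)&(abs(Q[...,1])<14)&(abs(Q[...,2]-8)<9)
    q=Q[m]; print(len(q),"z fit",np.round(np.polyfit(q[:,0],q[:,2],1),3),"y fit",np.round(np.polyfit(q[:,0],q[:,1],1),3),"xmax",np.sort(q[:,0])[-8:].round(1),"z at 100",np.polyval(np.polyfit(q[:,0],q[:,2],1),100))
s=read_state(); R=Rk(KH,0); o=s["eef_pos"]-R@np.array([GX,0,ZT]); blade(P,hs,R,o,55,165)
movep(*pose(T(-105,0,160),HT)); movel(pose(T(-92,0,120.25),HT)[0],max_speed=100); wait(.3)
s=read_state(); print(s["time"],s["eef_pos"],pose(T(-92,0,120.25),HT)[0],s["ft_force"])
R=Rk(HT,0); o=s["eef_pos"]-R@np.array([GX,0,ZT])
for n in("side","top"):
    c=camera(n);P=cloud(c);cv2.imwrite(f"pics/{n}2.png",c["image"]); blade(P,0,R,o,55,140)
    np.save(n+"2.npy",P)
    if n=="side": cv2.imwrite("pics/s2c.png",cv2.resize(c["image"][125:245,290:450],(800,600),interpolation=cv2.INTER_CUBIC))
E
```

```text
293 z fit [-5.0000e-03  1.0865e+01] y fit [ 0.01  -3.225] xmax [139.6 140.2 140.5 141.3 142.1 142.6 143.3 144.7] z at 100 10.363901803386517
7.875 [572.2835206   68.85665341 114.89122338] [572.15683147  68.76097739 114.55      ] [ 0.09543545 -0.76337454 -1.09696581]
24 z fit [-0.02  10.005] y fit [  0.208 -13.626] xmax [ 92.1  92.5  94.2  96.6  97.1  99.  100.7 101.8] z at 100 8.013623345804609
120 z fit [-0.013  9.26 ] y fit [-0.07   0.124] xmax [122.1 123.  123.3 125.5 126.8 128.7 131.6 133.4] z at 100 7.937213815277437
```

View pics/s2c.png

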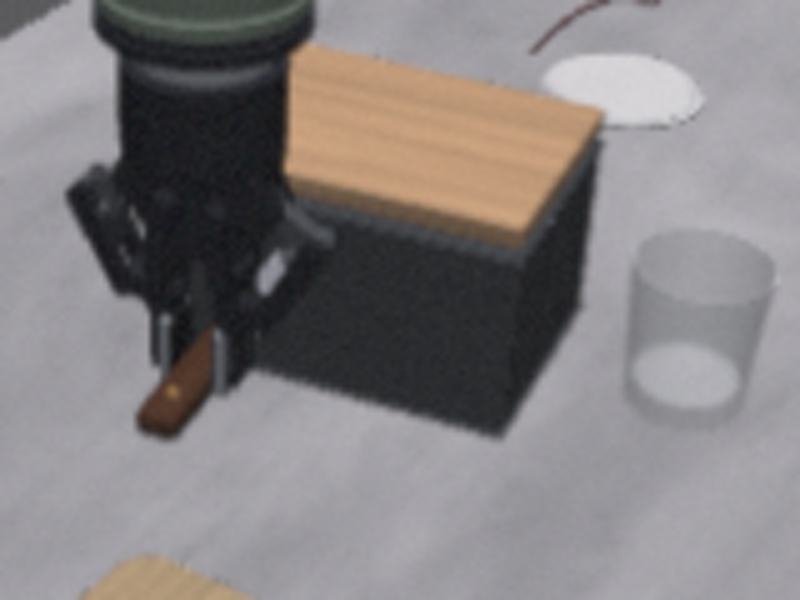

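The blade is level in the hand, and the seam shows as the dark band under the lid's front edge, crop (320,205) to (515,240). I'll insert with a force guard.

```bash
sed -i 's/^GX,ZT=-5.,2.3/GX,ZT=-5.,2.0/' h.py
python3 - <<'E'
from h import *
movel(pose(T(-90,0,120.25),HT)[0],max_speed=30); wait(.1)
s0=read_state()
hit=movel(pose(T(-44,0,120.25),HT)[0],max_speed=25,guard=6)
s=read_state(); d=s["eef_pos"]-pose(T(0,0,120.25),HT)[0]
print(hit,s["time"],"tip tin x",d[:2]@xt,"y",d[:2]@yt,"dz",d[2],s["ft_force"]-s0["ft_force"],s["torque"]-s0["torque"],s0["eef_pos"][2])
E
```

```text
True 9.8583 tip tin x -47.90418206208829 y -0.11896332966699141 dz -0.21255998356841133 [2.02431495 3.43352103 0.78521487] [ 0.59227197 -0.14447026  0.02352897] 114.23962789571789
```

The tip stopped at -47.9 against an expected -50, so it is 25 mm in and touching the plug. I'll shift the tin estimate by that offset, back off 2 mm and lever.

```bash
cat >> h.py <<'E'
C=C+2.1*xt
def lev(th,d=23.):
    t=np.radians(th); return T(-75+d*np.cos(t)-np.sin(t),0,118+d*np.sin(t)+np.cos(t))
E
python3 - <<'E'
from h import *
movel(pose(lev(0),HT)[0],max_speed=20)
s0=read_state()
for th in(4,8,12,16,20,24):
    p,R=pose(lev(th),HT,th); movel(p,R,max_speed=40)
    s=read_state(); print(th,round(s["time"],2),np.round(s["ft_force"]-s0["ft_force"],1),np.round(s["torque"]-s0["torque"],2),np.round(s["eef_pos"]-p,1),round(s["finger_gap"],1))
c=camera("side");P=cloud(c);cv2.imwrite("pics/s3.png",c["image"]);cv2.imwrite("pics/s3c.png",cv2.resize(c["image"][125:245,290:450],(800,600),interpolation=cv2.INTER_CUBIC))
c=camera("top");P=cloud(c);Q=P-T(0,0,0);q=np.stack([Q[...,:2]@xt,Q[...,:2]@yt,Q[...,2]],-1)
m=(abs(q[...,0])<70)&(abs(q[...,1])<100)&(q[...,2]>120)&(q[...,2]<165)
m&=(q[...,1]<-50)|(q[...,0]>0)
print("lid z fit",m.sum(),np.polyfit(q[m][:,0],q[m][:,2],1))
E
```

```text
4 10.51 [-0.9 -0.7 -0.4] [0.11 0.01 0.02] [-0.   0.5  0.1] 20.5
8 10.88 [ 0.1 -3.8 -0.4] [-0.43  0.03 -0.11] [ 0.  -0.3  0. ] 20.5
12 11.26 [ 0.2 -4.9  3.5] [-0.79  0.02 -0.04] [ 0.1 -0.4  0.1] 20.4
16 11.63 [-0.2 -5.4  2.6] [-0.62  0.03 -0.07] [-0.1 -0.1 -0.1] 20.6
20 12.01 [-1.4  2.5 -0.1] [ 1.03  0.32 -0.12] [-0.2  0.8 -0.2] 20.4
24 12.38 [-1.7  1.5 -0.9] [ 1.02  0.21 -0.06] [-0.1  0.5 -0.1] 20.6
lid z fit 291 [-3.52587809e-02  1.41030547e+02]
```

View pics/s3c.png

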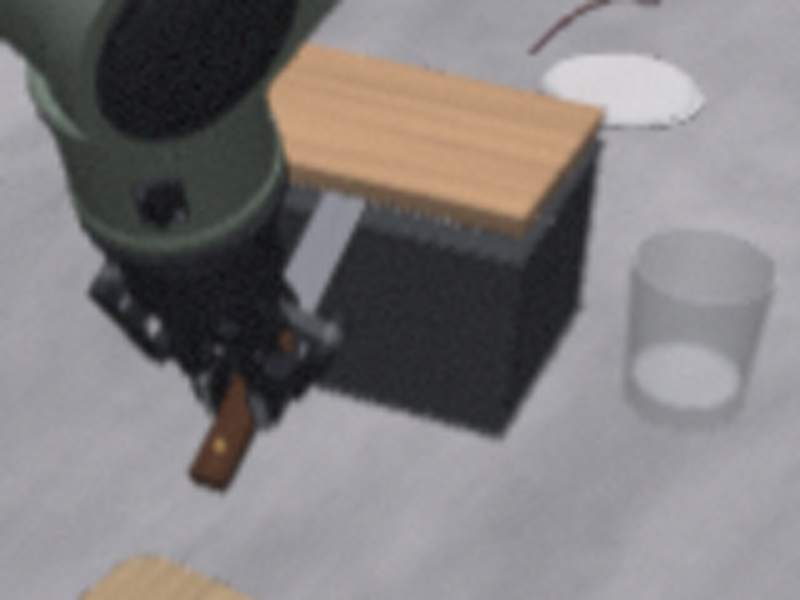

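The seal has let go: the lid fits at about 0.035 rad, with a gap visible from crop (300,185) to (525,230). Now I'll swing the lid with the blade tip along the arc.

Run:
```python
from h import *
s0=read_state()
al=[8,14,22,30,40,50,60,70,80,90,98,104]
for a in al:
    t=np.radians(a); p,R=pose(T(76.5-133*np.cos(t),0,120.5+133*np.sin(t)),HT,float(np.interp(a,[4,40],[24,5])))
    try: movel(p,R,max_speed=120)
    except PlanningError as e: print(a,e); break
    s=read_state(); print(a,round(s["time"],2),np.round(s["ft_force"],1),np.round(s["eef_pos"]-p,1))
c=camera("side");cv2.imwrite("pics/s4.png",c["image"])
```

```text
8 12.77 [ 0.9  0.1 -3. ] [ 0.5 -0.8  0.6]
14 13.09 [ 0.   0.3 -3.5] [ 0.1 -0.7 -0.2]
22 13.47 [ 0.1  1.1 -2.7] [-0.1 -0.3 -0.7]
30 13.86 [-0.3  0.4 -3.1] [-0.3 -0.1 -0.9]
40 14.29 [ 0.   0.3 -2.1] [-0.4  0.2 -1. ]
50 14.63 [ 1.2  0.7 -1.3] [-0.2  0.4 -0.5]
60 14.97 [-0.2  0.4 -1.6] [-0.1  0.2 -0.4]
70 15.32 [-0.1  1.1 -1.1] [-0.2  0.2 -0.4]
80 15.66 [ 0.5 -0.  -0.6] [-0.1  0.1 -0.3]
90 16.0 [-0.   1.3 -1.8] [-0.1  0.1 -0.2]
98 16.31 [-0.3  0.6 -1.5] [-0.1 -0.1 -0.2]
104 16.57 [ 1.   0.5 -1.5] [-0.1  0.1 -0.2]
```

View pics/s4.png

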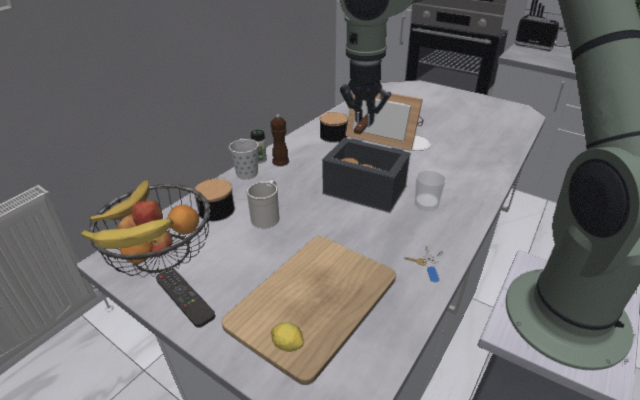

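The lid now stands back, open beyond the tin at (385,118), and the knife is still in the hand. I'll withdraw and check the knife's attitude above the board.

Run:
```python
from h import *
movel(pose(T(-60,0,255),HT)[0],max_speed=200)
movep(*pose(KT(75),KH)); wait(.3)
s=read_state();print(s["time"],s["ft_force"],s["finger_gap"])
R=Rk(KH,0); o=s["eef_pos"]-R@np.array([GX,0,ZT])
for n in("side","top"):
    c=camera(n);P=cloud(c);Q=(P-o)@R
    m=(Q[...,0]>50)&(Q[...,0]<165)&(abs(Q[...,1])<22)&(abs(Q[...,2]-8)<22); q=Q[m]
    print(n,len(q),"z",np.polyfit(q[:,0],q[:,2],1),"y",np.polyfit(q[:,0],q[:,1],1),np.sort(q[:,0])[-5:])
    if n=="side": cv2.imwrite("pics/s5c.png",cv2.resize(c["image"][180:330,250:450],(800,600),interpolation=cv2.INTER_CUBIC))
    else:
        Q=P-T(0,0,0);q=np.stack([Q[...,:2]@xt,Q[...,:2]@yt,Q[...,2]],-1)
        m=(q[...,0]>78)&(q[...,0]<200)&(abs(q[...,1])<75)&(q[...,2]>130)&(q[...,2]<300);m&=q[...,2]<262
        print("lid",m.sum(),np.polyfit(q[m][:,2],q[m][:,0],1))
```

```text
19.025 [ 0.06135285 -0.25518246 -1.11197252] 20.335567078482043
side 312 z [-0.01236832 10.90493069] y [ 0.02512537 -5.18567454] [142.04119711 142.0924291  142.12995984 144.41994759 144.61134152]
top 290 z [-0.01053824  9.08020401] y [-0.00437128 -0.38281193] [142.58811745 142.66472829 144.7756432  144.96583407 145.12052525]
lid 450 [  0.71849016 -54.48793927]
```

View pics/s5c.png

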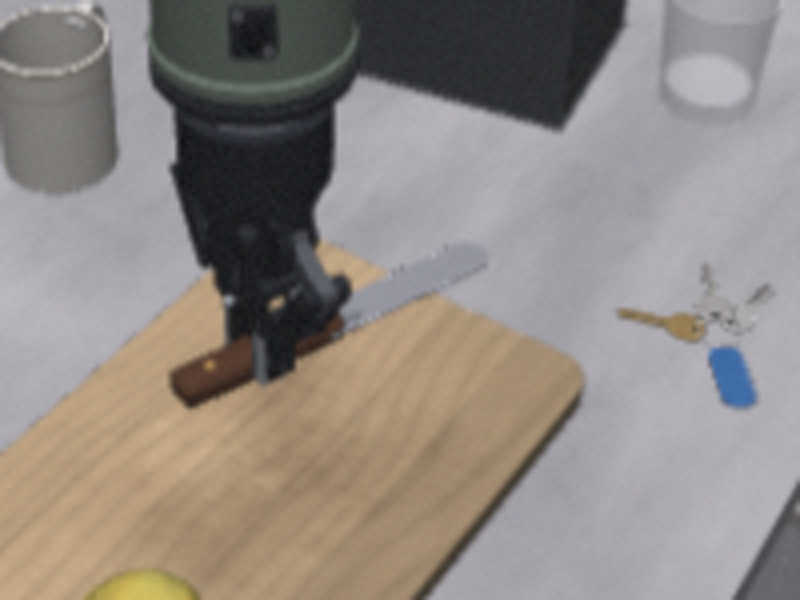

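The knife is level and has not slipped, with its tip at crop (487,252) as before. Laying it down.

Run:
```python
from h import *
movel(pose(KT(38),KH)[0],max_speed=80)
hit=movel(pose(KT(29.5),KH)[0],max_speed=20,guard=5); s=read_state(); print(hit,s["eef_pos"],s["ft_force"])
open_gripper(); p=pose(KT(30),KH)[0]
movel(np.r_[p[:2],60],max_speed=60); movel(np.r_[p[:2],260],max_speed=200)
wait(.5)
movep([350,-30,380],read_state()["tool_rot"]) if inverse_kinematics([350,-30,380],read_state()["tool_rot"]) is not None else None
wait(.3); print(read_state()["time"])
ims=[]
for n in("side","top"):
    c=camera(n);ims.append(c["image"]);P=cloud(c)
    Q=P-T(0,0,0);q=np.stack([Q[...,:2]@xt,Q[...,:2]@yt,Q[...,2]],-1)
    m=(q[...,0]>60)&(q[...,0]<220)&(abs(q[...,1])<104)&(q[...,2]>140)&(q[...,2]<290);k=q[m]
    top=k[k[:,2]>np.percentile(k[:,2],99)-8]; print(n,"lid top edge x,z",np.median(top,0))
    R=Rk(KH,0); o=np.r_[KC+5*kx,22.]; K=(P-o)@R
    for lo,hi in((-50,40),(55,135)):
        m=(K[...,0]>lo)&(K[...,0]<hi)&(abs(K[...,1])<9)&(abs(K[...,2]-8)<15); print(np.polyfit(K[m][:,0],K[m][:,2],1))
cv2.imwrite("pics/end.png",cv2.vconcat([cv2.resize(i[60:400,100:580],(800*480//800,340)) for i in ims])[:600])
cv2.imwrite("pics/end.png",cv2.hconcat([i[60:400,150:540] for i in ims]))
```

```text
True [495.18472561 242.44515278  24.33896474] [-1.56277148 -1.7303074   9.76306662]
25.3
side lid top edge x,z [126.02660032  -8.07218752 257.27350017]
[5.90482673e-03 1.50552570e+01]
[-1.16234436e-03  8.71139065e+00]
top lid top edge x,z [133.01312073  -1.80069494 260.40550555]
[9.43821990e-03 1.47769089e+01]
[-2.83432214e-03  8.69463400e+00]
```

View pics/end.png

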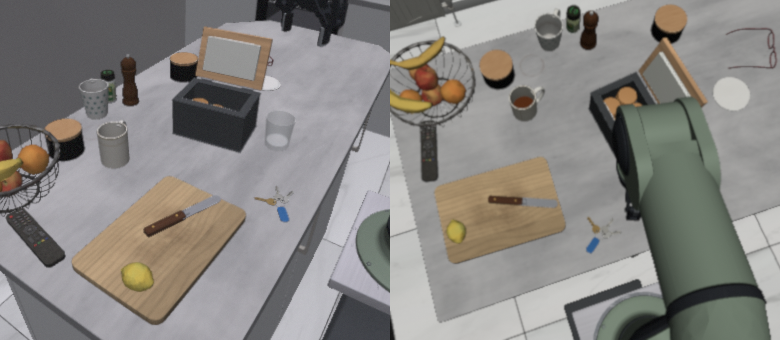

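The final pictures show the lid at its stop (its edge fits about 110°), the knife flat on the board, and the lemon, glass and mug where they were. Handing in.

Run:
```python
from h import *
s=read_state();print(s["time"],s["ft_force"],s["eef_pos"]); print(finish_job())
```

```text
25.4 [-0.73676109 -0.40832907 -0.35443347] [350.04286886 -29.91517407 379.99929209]
the job is handed in; nothing more can be done
None
```

The job is handed in at 25.4 s of the 61 s allowed: the seal was levered loose with the knife, the lid rests open on its stop, the knife lies flat on the board, and the lemon, glass and mug look undisturbed in the final pictures.

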